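Bring the carton counter up to full

TASK

The carton is now full, so bring its counter up: with a fingertip, flick the lobed thumbwheel round by its edge, click by click and anticlockwise as seen from above, until the lobe with the upright stud has clicked in at the pointer, and do not click past it. Only push the wheel: do not lift, tip or shove the counter away, and leave the tins, the lid, the jar and the label roll where they stand.

Things in the scene. Friction and masses are not known exactly. Their poses are not given: they have to be found in the camera images.
- tally_wheel (a joint): Wheel angle, rad, growing anticlockwise seen from above. 0: studded lobe at the pointer; clicks (rest positions) are pi/3 apart. Starts 2 to 4 clicks short (-2.09 to -4.19). A detent pulls it to the nearest click: pushed past half a click it snaps on by itself, without coasting; it takes 2 to 4 N at a lobe. A stop at -4.75 bars the way round backwards; 0 can be overrun.
- counter: Carton counter, loose, about 1.9 kg. Origin: centre of its underside; z up; x points from the axle to the pointer. Round grey foot 156 mm across, 12 mm thick; on it a drum 76 mm across up to 42 mm; above it the bare metal wheel, from 44 to 60 mm above the table. The pointer post (9 x 12 mm) stands on the foot 68 to 77 mm from the axle, 74 mm high.
- wheel_center (a point): On the wheel's axle, 52 mm above the table, half-way up the lobes. Hub of 31 mm radius, cap up to 67 mm above the table; six lobes 60 degrees apart: 9 mm bars ending in 12 mm rounds centred 52 mm from the axle, reaching to 58 mm. At a click they lie at 0, 60, 120.. degrees from the counter's x. 40 mm free between lobe ends; free below them down to the foot.
- stud (a point): Top of the upright dark round stud, 11 mm across, 14 mm tall (its top 74 mm above the table), on the end of one lobe, 52 mm from the axle. It turns with the wheel.
- pointer (a point): Tip of the fixed steel cone on the pointer post, 63 mm from the axle and 69 mm above the table; the studded lobe must stop at it.
- packed_tin_a: Bystander: closed gold tin, 68 mm across, 23 mm high, close to the counter. Origin under its centre.
- packed_tin_b: Bystander: closed gold tin, 68 mm across, 23 mm high, close to the counter. Origin under its centre.
- spare_lid: Bystander: gold tin lid, 69 mm across, 7 mm high. Origin under its centre.
- sample_jar: Bystander: white jar with a screw cap, 69 mm across, 75 mm high. Origin under its centre.
- roll: Bystander: roll of white labels lying flat, 83 mm across, 40 mm high. Origin under its centre.

How it is judged:
On the way:
1. a finger pushes the counter's wheel (contact force between the fingers and counter above 0.3 N), for 0.02 s.
At the end, for the whole second after the job is handed in: The studded lobe rests in its click at the pointer (wheel at 0 within 0.15 rad, still), and the counter stands upright within 30 mm of where it stood (value of joint tally_wheel between -0.15 and 0.15 rad and velocity of joint tally_wheel between -0.1 and 0.1 rad/s and distance of counter from where it was at the start of the episode below 0.03 m and angle between counter's own z axis and vertical below 0.05 rad); the robot touches nothing.
It fails at once if the wheel is clicked past the pointer (value of joint tally_wheel above 0.65 rad).
It fails at once if the counter is lifted (height (world z) of counter above 0.012 m).
It fails at once if the counter is tipped (angle between counter's own z axis and vertical above 0.2 rad).
It fails at once if the counter is shoved away (distance of counter from where it was at the start of the episode above 0.04 m).
It fails at once if a bystander is moved (distance of any of packed_tin_a, packed_tin_b, spare_lid, sample_jar, roll from where it was at the start of the episode above 0.015 m).
It also fails if it takes over 48 s, if anything falls off the work surface, if the arm or the gripper's body presses on something with over 40 N, if the wrist force passes 120 N, or if a joint passes its speed limit or range.

ROBOT

A 7-joint arm with a two-finger parallel gripper is mounted at the origin on a cart in front of the work surface, level with it; the furniture and walls round the work are solid. World frame = base frame: x ahead of the robot, y to its left, z up, the work surface at z = 0. Lengths are in m, angles in rad, forces in N, time in s.
With the tool pointing down it reaches from about 0.425 to 0.875 m from the base axis. Payload 8.4 kg.
Tool frame: the origin (TCP) lies at the very end of the fingers, on their centre line; the grasp point (between the pads) lies arm.grip_depth behind it (arm.grip_depth is the distance from the TCP to the grasp point, in m); z points along the fingers, y is the direction in which the jaws open and shut (so a half turn about z gives the same grasp; the last joint's range is limited). The gripper opens to 85 mm and grips with 20 to 120 N. Pads are 22 mm wide; open, the fingers measure 114 mm over their backs; the gripper's body (76 mm by 85 mm) begins 54 mm behind the grasp point. The pads swing forward as they close: fully open they stand 13 mm farther back than shut.
Start: joints at [1.165, 0.333, 0.04, 1.465, -0.013, 1.343, -0.059], TCP at [0.196, -0.62, 0.197] pointing down, gripper open.
Joint ranges: [-2.58, 2.58], [-0.38, 2.09], [-1.3, 1.39], [0.25, 2.4], [-1.5, 4.64], [0.08, 2.09], [-2.65, 2.65]. Speed limits (rad/s): [2.22, 2.22, 2.79, 2.79, 3.14, 3.14, 3.14].

INTERFACE

Orientations are given as a rotation vector (axis times angle).
In Python, from cell import arm gives the robot as it stands.
- The arm moves only by the tool step_arm, never from a script. Its argument "series" is one flat list of numbers, 7 for each row, row after row: the closure, from -1 (fully open) to 1 (shut), so that 0 is half open, then the shift along the tool's x, y, z in units of 3 cm (1.0 is 3 cm), then the turn, a rotation vector about the tool's x, y, z in units of 0.1 rad (1.0 is 0.1 rad). In form: [claw, dx, dy, dz, rx, ry, rz, claw, dx, dy, dz, rx, ry, rz, ...]. A call has exactly 10 rows; each row shifts and turns the commanded pose from where the row before left it, along the tool's axes as they then stand; what a row does not reach is not made up. A row lasts 1/10 s, in which the tool goes at most 50 mm and 8.59 degrees, less where a joint would pass 70% of its speed; a pose out of reach is approached as far as the arm can. A call with a number of a shift or a turn outside -1 to 1 is refused whole. A call with a gripper value outside its range is refused whole. The fingers move at their own pace and stop on an object; the grip force is fixed at half the most. Time passes only in rows, so rows that do not move let the fingers close, or fill a call up. It gives the time, the measured TCP pose, the force and the opening at its end, in the units of the state.
- arm.sense(): the state, without advancing time (a new reading comes with each control period).
- arm.snapshot(name): name is "scene" or "top" or "wrist"; returns a dict with "color" (480x640x3 uint8, red, green, blue), "fx", "fy", "cx", "cy" (pixels), "origin" and "attitude" of the camera in the world. Camera axes: x right, y down, z forward; pixel columns grow to the right and rows downward; lengths in m; the calibration is good to about 2 mm. A picture is of the moment at which its call begins. There is no depth.
- arm.finish_job(): hands the job in, once; it reports no verdict.
Trained networks look in the newest picture that a camera, given by its name, has taken for a name from the list of things; names that differ only in an ending like _2 or _b are one class to them, and where a whole thing is asked for, a point or a joint stands for the part that bears it (a point fixed in the world has none). Each returns a list of dicts, best first, with "p" (0 to 1); they miss things now and then, are a little off and sometimes report something else, mostly with a low value. They report only what shows in the picture. A call takes as long as a camera call.
- arm.look_for(camera, label): "pixel" ([column, row] in pixels, amid what is visible of it).
The state is a dict: "time_s": time; "q": joint angles; "dq": joint speeds; "joint_torque": joint torques, N m; "tool_pos": TCP position; "tcp_rot": TCP orientation; "force": force on the tool from outside, world axes, zero at the start; "torque": the same for the moment, N m; "gripper_width": finger opening in m.
Only numpy, scipy, OpenCV 4.12 (cv2) and the standard library are available. Lean on these libraries where they do the work, as an engineer would, in place of code of your own. Each camera call takes 0.05 s, during which the arm holds its last target.

## Working session

There is one attempt and no reset: what is moved stays moved. The work goes in short steps, Python scripts to look and compute and a tool call to move; the robot and the scene stay as the last step left them, time stands still between calls to the robot, and variables do not carry over. Pictures are saved under pics/ and viewed, and the job is handed in when it is done.

Besides the shell and the picture viewer there is one more tool, called by a JSON object that holds its "op" and its "data", one argument or row to a line. step_arm: Moves the arm, as the interface text tells. Shifts and turns lie within -1 to 1; 1 stands for 3 cm of shift or 0.1 rad of turn. Its arguments: {"type":"object","properties":{"series":{"type":"array","items":{"type":"number"}}},"required":["series"]}

```bash
mkdir -p pics; ls
cat > h.py <<'E'
import numpy as np,cv2
from cell import arm
from scipy.spatial.transform import Rotation as R
def att(s):
    a=np.array(s["attitude"],float)
    return a if a.shape==(3,3) else (R.from_rotvec(a).as_matrix() if a.size==3 else R.from_quat(a).as_matrix())
def ray(s,p,z):
    d=att(s)@np.array([(p[0]-s["cx"])/s["fx"],(p[1]-s["cy"])/s["fy"],1]); o=np.array(s["origin"])
    return o+d*(z-o[2])/d[2]
def proj(s,P):
    c=att(s).T@(np.array(P)-s["origin"]); return [s["fx"]*c[0]/c[2]+s["cx"],s["fy"]*c[1]/c[2]+s["cy"]]
def save(s,n): cv2.imwrite("pics/"+n,s["color"][:,:,::-1])
E
python3 - <<'E'
from h import *
print(arm.sense())
print(arm.grip_depth)
Z=dict(wheel_center=.052,stud=.074,pointer=.069,counter=0.03,packed_tin_a=.012,spare_lid=.004,sample_jar=.04,roll=.02)
for c in ["top","scene"]:
    s=arm.snapshot(c); save(s,c+"0.png"); print(c,s["origin"],s["attitude"],s["fx"])
    for l,z in Z.items():
        for d in arm.look_for(c,l)[:3]: print(l,np.round(d["pixel"]),round(d["p"],2),ray(s,d["pixel"],z).round(3))
E
```

```text
pics
{'time_s': 0.0, 'q': array([ 1.16478843,  0.33390315,  0.03987271,  1.46625795, -0.01340055,
        1.34328364, -0.05851839]), 'dq': array([-2.59634880e-04, -6.58845035e-04, -3.77268905e-04,  9.81819956e-06,
        1.25510187e-03,  1.05992599e-03, -2.71486934e-04]), 'joint_torque': array([ 1.58561938e-04, -6.58544755e+01,  1.36565778e+00, -4.05559874e+01,
        1.67240587e-02,  1.27647715e-02,  4.69592987e-05]), 'tool_pos': array([ 0.19613112, -0.61918022,  0.19573281]), 'tcp_rot': array([-3.10317870e+00, -4.79754665e-01,  5.45410995e-04]), 'force': array([ 0.01724236, -0.89450048,  0.30470913]), 'torque': array([-0.0332813 ,  0.04660422,  0.00520703]), 'gripper_width': 0.08549789046420618}
0.0187
top [0.43816378 0.035474   1.23153148] [-2.18534405  2.15146415 -0.11239285] 442.50498232880165
wheel_center [277. 245.] 0.93 [0.548 0.142 0.052]
stud [274. 243.] 0.72 [0.55  0.15  0.074]
pointer [273. 244.] 0.88 [0.548 0.153 0.069]
counter [277. 245.] 0.81 [0.549 0.146 0.03 ]
packed_tin_a [269. 291.] 0.89 [0.424 0.166 0.012]
packed_tin_a [227. 260.] 0.69 [0.508 0.283 0.012]
spare_lid [431. 292.] 0.57 [ 0.428 -0.281  0.004]
sample_jar [413. 249.] 0.77 [ 0.543 -0.224  0.04 ]
roll [320. 181.] 0.58 [0.733 0.031 0.02 ]
roll [228. 261.] 0.58 [0.505 0.279 0.02 ]
scene [-0.1687071   0.63324604  0.518783  ] [-1.01103224  2.07539755 -1.33908038] 512.5189468367379
wheel_center [282. 283.] 0.67 [0.51  0.174 0.052]
stud [281. 270.] 0.65 [0.518 0.17  0.074]
pointer [279. 284.] 0.76 [0.486 0.196 0.069]
counter [280. 287.] 0.86 [0.531 0.163 0.03 ]
packed_tin_a [228. 325.] 0.94 [0.505 0.29  0.012]
packed_tin_a [310. 321.] 0.86 [0.428 0.17  0.012]
spare_lid [467. 254.] 0.56 [ 0.432 -0.28   0.004]
sample_jar [412. 230.] 0.8 [ 0.544 -0.218  0.04 ]
roll [277. 240.] 0.86 [0.727 0.037 0.02 ]
```

Run:
```python
import cv2,numpy as np
a=cv2.imread("pics/top0.png");b=cv2.imread("pics/scene0.png")
A=cv2.resize(a[195:310,205:345],None,fx=4,fy=4,interpolation=3)
B=cv2.resize(b[210:350,190:380],None,fx=4,fy=4,interpolation=3)
cv2.imwrite("pics/tc.png",A);cv2.imwrite("pics/sc.png",B)
```

```text
(no output)
```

View pics/tc.png

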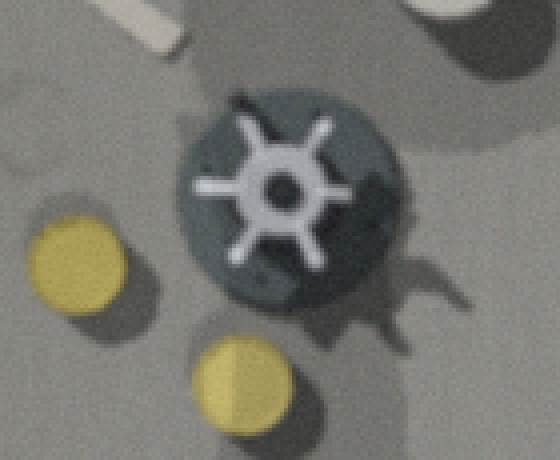

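View pics/sc.png

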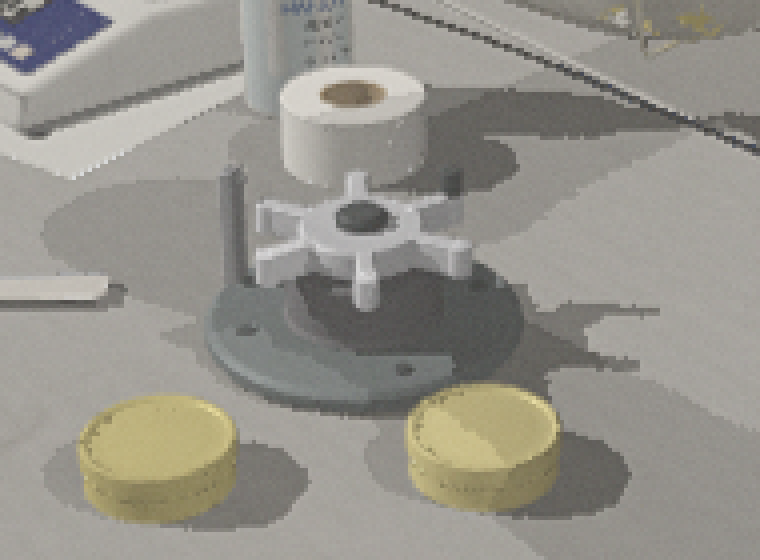

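View pics/top0.png

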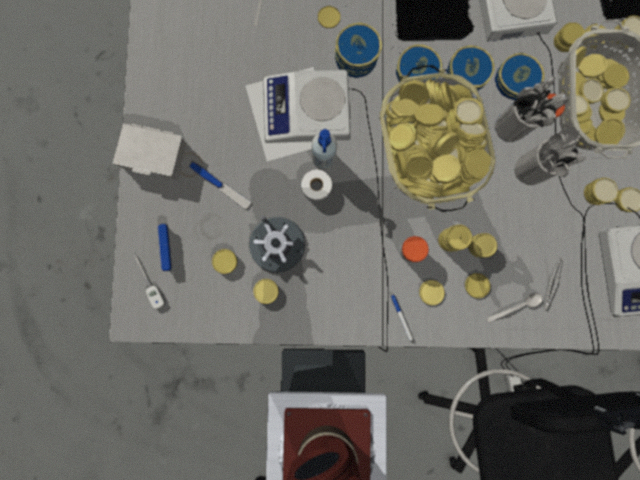

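```bash
cat >> h.py <<'E'
def model(x,y,yaw,w):
    P={}
    P['hubcap']=[(x,y,.067)]
    P['lobes']=[(x+.052*np.cos(yaw+w+k*np.pi/3),y+.052*np.sin(yaw+w+k*np.pi/3),.060) for k in range(6)]
    P['stud']=[(x+.052*np.cos(yaw+w),y+.052*np.sin(yaw+w),.074)]
    P['post']=[(x+.0725*np.cos(yaw),y+.0725*np.sin(yaw),z) for z in (.012,.074)]
    P['foot']=[(x+.078*np.cos(a),y+.078*np.sin(a),.012) for a in np.linspace(0,6.28,40)]
    return P
COL=dict(hubcap=(0,0,255),lobes=(0,255,0),stud=(255,0,255),post=(0,255,255),foot=(255,128,0))
def overlay(s,P,box,f,n):
    im=s["color"][:,:,::-1]; u0,v0,u1,v1=box
    im=cv2.resize(im[v0:v1,u0:u1],None,fx=f,fy=f,interpolation=3).copy()
    for k,L in P.items():
        for p in L:
            u,v=proj(s,p); cv2.circle(im,(int((u+.5-u0)*f),int((v+.5-v0)*f)),2,COL[k],-1)
    cv2.imwrite("pics/"+n,im)
E
python3 - <<'E'
from h import *
# dark-grey foot not easy; use ray of hub and post
s=arm.snapshot("top"); c=ray(s,(274.9,242.7),.067); p=ray(s,(205+238/4-.5,195+100/4-.5),.074)
print(c,p,np.degrees(np.arctan2(*(p-c)[[1,0]])),np.linalg.norm((p-c)[:2]))
L=[(245,122),(322,125),(345,192),(317,262),(236,258),(203,187)]
for l in L:
    q=ray(s,(205+l[0]/4-.5,195+l[1]/4-.5),.06); d=(q-c); print(np.degrees(np.arctan2(d[1],d[0])),np.linalg.norm(d[:2]))
M=model(c[0],c[1],np.radians(27),np.radians(-120))
overlay(s,M,(205,195,345,310),5,"o1.png")
s2=arm.snapshot("scene"); overlay(s2,M,(220,230,340,320),6,"o2.png")
print(proj(s,arm.sense()['tool_pos']),proj(s2,arm.sense()['tool_pos']))
E
```

```text
[0.55244104 0.14758379 0.067     ] [0.61290197 0.17727497 0.074     ] 26.15475463696333 0.0673579264592115
28.83288407222755 0.05457229306668593
-28.35064041178756 0.052944362388977685
-87.40115524023531 0.041515360889406994
-151.9859879792589 0.05097021872412957
145.4138537195621 0.05245546042985054
85.96316102165906 0.053183073095305164
[np.float64(603.6069616236266), np.float64(398.47618959510885)] [np.float64(667.1915838187514), np.float64(169.54831640684614)]
```

View pics/o1.png

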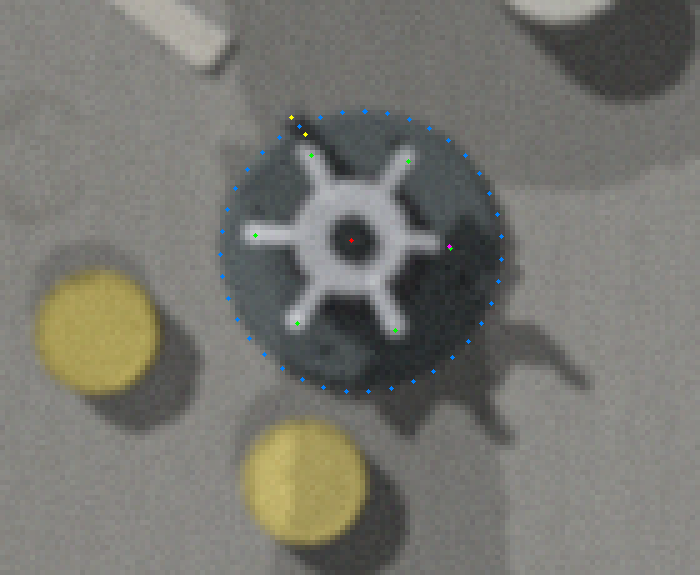

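View pics/o2.png

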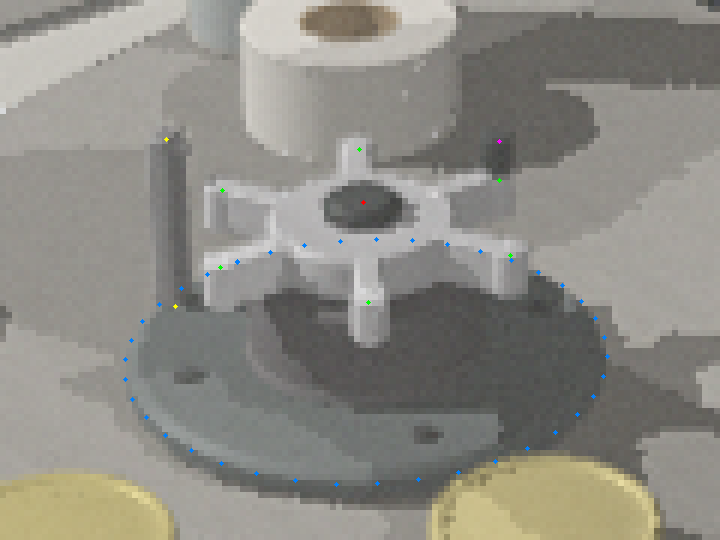

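View pics/scene0.png

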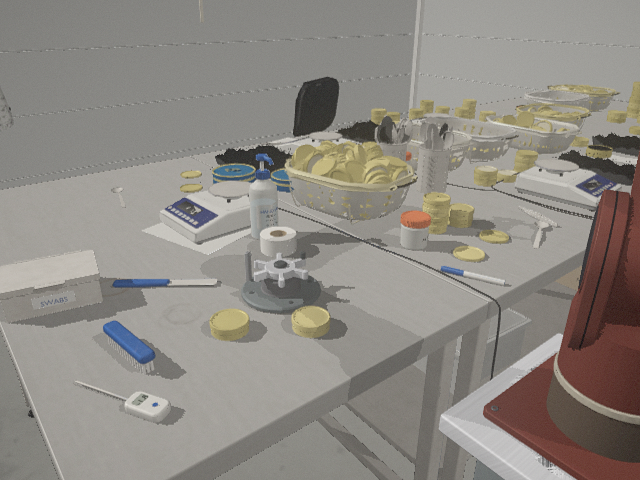

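{"op": "step_arm", "data": {
  "series": [1, 0.9, -0.7, 0, 0, 0, 0, 1, 0.9, -0.7, 0, 0, 0, 0, 1, 0.9, -0.7, 0, 0, 0, 0, 1, 0.9, -0.7, 0, 0, 0, 0, 1, 0.9, -0.7, 0, 0, 0, 0, 1, 0.9, -0.7, 0, 0, 0, 0, 1, 0.9, -0.7, 0, 0, 0, 0, 1, 0.9, -0.7, 0, 0, 0, 0, 1, 0.9, -0.7, 0, 0, 0, 0, 1, 0.9, -0.7, 0, 0, 0, 0]
}}

```text
time_s: 2.0
tool_pos: [0.3909, -0.3367, 0.1969]
tcp_rot: [3.104, 0.48, 0.0]
force: [0.2, -0.7, -0.3]
gripper_width: 0.0002
```

```bash
cat >> h.py <<'E'
def go(target,ang=None):
    s=arm.sense(); r=R.from_rotvec(s["tcp_rot"]).as_matrix()
    print("t",s["time_s"],"pos",s["tool_pos"].round(4),"F",np.round(s["force"],1),"w",s["gripper_width"],"q",s["q"].round(2))
    print("xt ang",np.degrees(np.arctan2(r[1,0],r[0,0])),"zt",r[:,2].round(4))
    print("units",(r.T@(np.array(target)-s["tool_pos"])/.03).round(2))
    if ang is not None:
        t=np.radians(ang); rt=np.array([[np.cos(t),np.sin(t),0],[np.sin(t),-np.cos(t),0],[0,0,-1]]).reshape(3,3)
        print("turn units",(R.from_matrix(r.T@rt).as_rotvec()/.1).round(2))
E
python3 -c "
from h import *
go([.50,.02,.15],147)"
```

```text
t 2.0 pos [ 0.3909 -0.3367  0.1969] F [ 0.2 -0.7 -0.3] w 0.00022080150828438077 q [ 0.81  0.07 -0.2   1.78  0.01  1.29 -0.65]
xt ang 17.57313730798028 zt [ 3.e-04 -4.e-04 -1.e+00]
units [  7.06 -10.24   1.56]
turn units [  0.     0.   -22.59]
```

{"op": "step_arm", "data": {
  "series": [1, 0.7, -1, 0, 0, 0, 0, 1, 0.7, -1, 0, 0, 0, 0, 1, 0.7, -1, 0, 0, 0, 0, 1, 0.7, -1, 0, 0, 0, 0, 1, 0.7, -1, 0, 0, 0, 0, 1, 0.7, -1, 0, 0, 0, 0, 1, 0.7, -1, 0, 0, 0, 0, 1, 0.7, -1, 0, 0, 0, 0, 1, 0.7, -1, 0, 0, 0, 0, 1, 0.7, -1, 0, 0, 0, 0]
}}

```text
time_s: 3.0
tool_pos: [0.5002, 0.0129, 0.197]
tcp_rot: [3.104, 0.48, 0.001]
force: [0.2, 0.0, 1.0]
gripper_width: 0.0
```

{"op": "step_arm", "data": {
  "series": [1, 0, 0, 0, 0, 0, -1, 1, 0, 0, 0, 0, 0, -1, 1, 0, 0, 0, 0, 0, -1, 1, 0, 0, 0, 0, 0, -1, 1, 0, 0, 0, 0, 0, -1, 1, 0, 0, 0, 0, 0, -1, 1, 0, 0, 0, 0, 0, -1, 1, 0, 0, 0, 0, 0, -1, 1, 0, 0, 0, 0, 0, -1, 1, 0, 0, 0, 0, 0, -1]
}}

```text
time_s: 4.0
tool_pos: [0.4999, 0.0114, 0.1968]
tcp_rot: [2.491, 1.915, 0.0]
force: [-0.1, -0.4, 0.4]
gripper_width: -0.0002
```

{"op": "step_arm", "data": {
  "series": [1, 0, 0, 0.1, 0, 0, -1, 1, 0, 0, 0.1, 0, 0, -1, 1, 0, 0, 0.1, 0, 0, -1, 1, 0, 0, 0.1, 0, 0, -1, 1, 0, 0, 0.1, 0, 0, -1, 1, 0, 0, 0.1, 0, 0, -1, 1, 0, 0, 0.1, 0, 0, -1, 1, 0, 0, 0.1, 0, 0, -1, 1, 0, 0, 0.1, 0, 0, -1, 1, 0, 0, 0.1, 0, 0, -1]
}}

```text
time_s: 5.0
tool_pos: [0.4999, 0.0115, 0.1666]
tcp_rot: [1.268, 2.874, -0.0]
force: [0.2, 0.1, 0.0]
gripper_width: 0.0003
```

```bash
python3 -c "
from h import *
a=np.radians(-121)
go([.5524+.075*np.cos(a),.1476+.075*np.sin(a),.09],147)
s=arm.snapshot('wrist');save(s,'w1.png')
s=arm.snapshot('scene');cv2.imwrite('pics/s1.png',cv2.resize(s['color'][150:350,180:400,::-1],None,fx=3,fy=3))"
```

```text
t 5.0 pos [0.4999 0.0115 0.1666] F [0.2 0.1 0. ] w 0.00033562411848203264 q [ 0.5   0.09 -0.64  1.84  0.06  1.23  0.58]
xt ang 132.4040859674181 zt [ 2.e-04 -1.e-04 -1.e+00]
units [1.46 1.96 2.55]
turn units [ 0.    0.   -2.55]
```

View pics/w1.png

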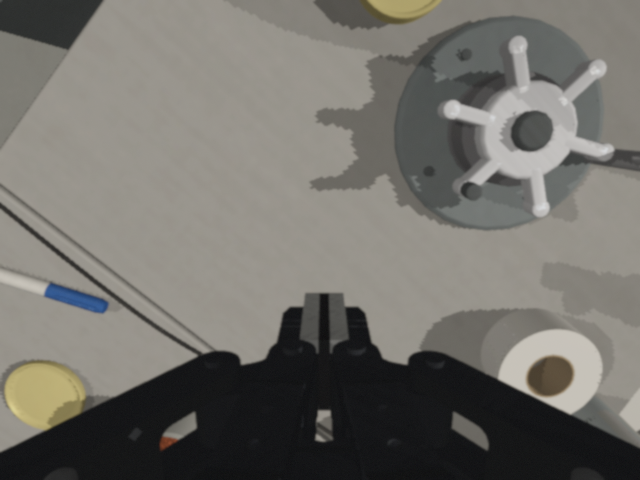

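View pics/s1.png

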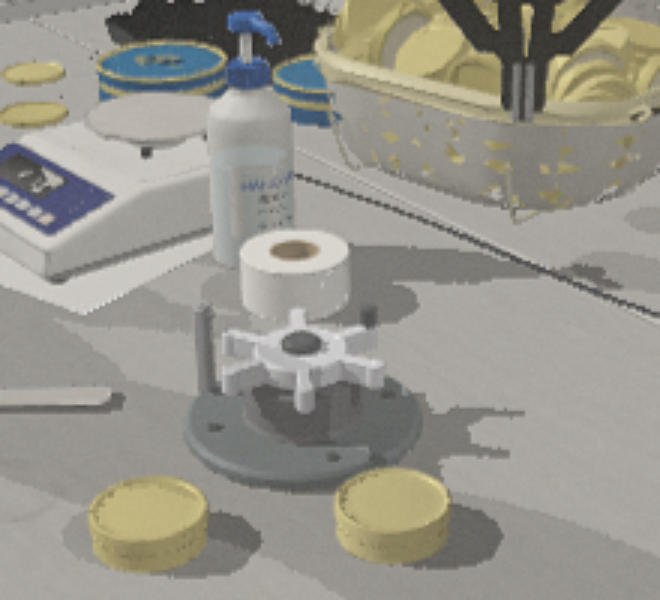

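{"op": "step_arm", "data": {
  "series": [1, 0.36, 0.49, 0.6, 0, 0, 0, 1, 0.36, 0.49, 0.6, 0, 0, 0, 1, 0.37, 0.49, 0.6, 0, 0, 0, 1, 0.37, 0.49, 0.6, 0, 0, 0, 1, 0, 0, 0, 0, 0, -0.85, 1, 0, 0, 0, 0, 0, -0.85, 1, 0, 0, 0, 0, 0, -0.85, 1, 0, 0, 0.4, 0, 0, 0, 1, 0, 0, 0.4, 0, 0, 0, 1, 0, 0, 0, 0, 0, 0]
}}

```text
time_s: 6.1
tool_pos: [0.5125, 0.083, 0.0684]
tcp_rot: [-0.902, -3.006, 0.002]
force: [0.1, -0.8, 0.7]
gripper_width: 0.0001
```

```bash
python3 -c "
from h import *
a=np.radians(-121)
go([.5524+.061*np.cos(a),.1476+.061*np.sin(a),.04],149)
s=arm.snapshot('wrist');save(s,'w2.png')
s=arm.snapshot('scene');cv2.imwrite('pics/s2.png',cv2.resize(s['color'][150:350,180:400,::-1],None,fx=3,fy=3))"
```

```text
t 6.1 pos [0.5125 0.083  0.0684] F [ 0.1 -0.8  0.7] w 7.858828910820347e-05 q [ 0.39  0.26 -0.72  1.9   0.19  1.06  0.59]
xt ang 146.60352080746063 zt [-3.4e-03 -3.0e-04 -1.0e+00]
units [-0.01  0.5   0.94]
turn units [-0.02 -0.03 -0.42]
```

View pics/w2.png

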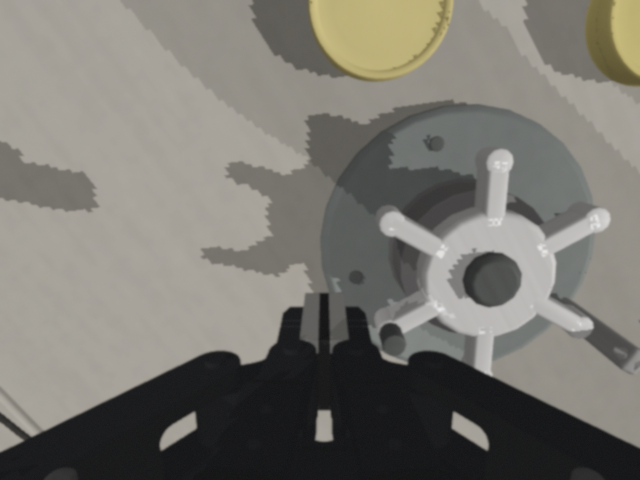

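View pics/s2.png

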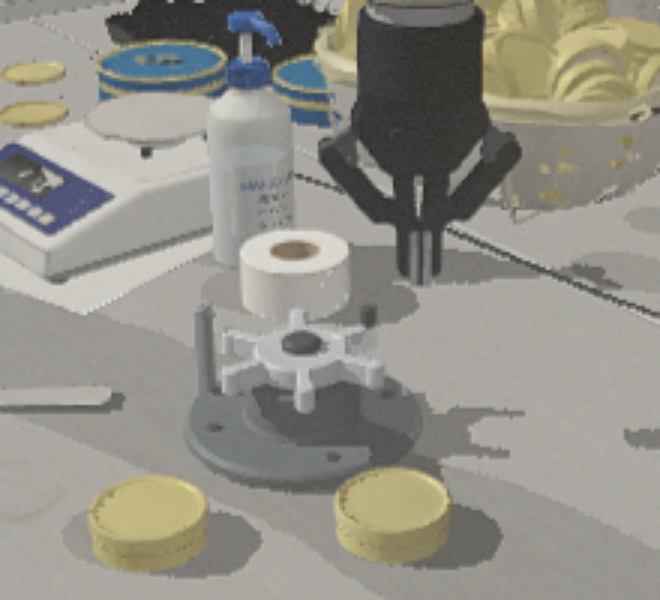

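{"op": "step_arm", "data": {
  "series": [1, 0, 0, 0.26, 0, 0, -0.1, 1, 0, 0, 0.26, 0, 0, -0.1, 1, 0, 0, 0.26, 0, 0, -0.1, 1, 0, 0, 0, 0, 0, -0.1, 1, 0, 0.1, 0, 0, 0, 0, 1, 0, 0.1, 0, 0, 0, 0, 1, 0, 0.1, 0, 0, 0, 0, 1, 0, 0.1, 0, 0, 0, 0, 1, 0, 0.1, 0, 0, 0, 0, 1, 0, 0, 0, 0, 0, 0]
}}

```text
time_s: 7.2
tool_pos: [0.522, 0.0969, 0.0473]
tcp_rot: [0.837, 3.028, 0.001]
force: [-0.1, -0.1, 0.5]
gripper_width: -0.0001
```

```bash
cat >> h.py <<'E'
def pol():
    s=arm.sense();d=s["tool_pos"][:2]-[.5524,.1476]; print("r",np.hypot(*d).round(4),"ang",np.degrees(np.arctan2(d[1],d[0])).round(1),"z",s["tool_pos"][2].round(4))
E
python3 -c "
from h import *
pol()
a=np.radians(-121)
go([.5524+.061*np.cos(a),.1476+.061*np.sin(a),.045],149)
s=arm.snapshot('wrist');save(s,'w3.png')"
```

```text
r 0.0591 ang -121.0 z 0.0473
t 7.2 pos [0.522  0.0969 0.0473] F [-0.1 -0.1  0.5] w -9.394735243106983e-05 q [ 0.36  0.31 -0.72  1.9   0.23  1.02  0.57]
xt ang 149.10102928349346 zt [ 2.e-04  4.e-04 -1.e+00]
units [ 0.   -0.06  0.08]
turn units [0.   0.   0.02]
```

View pics/w3.png

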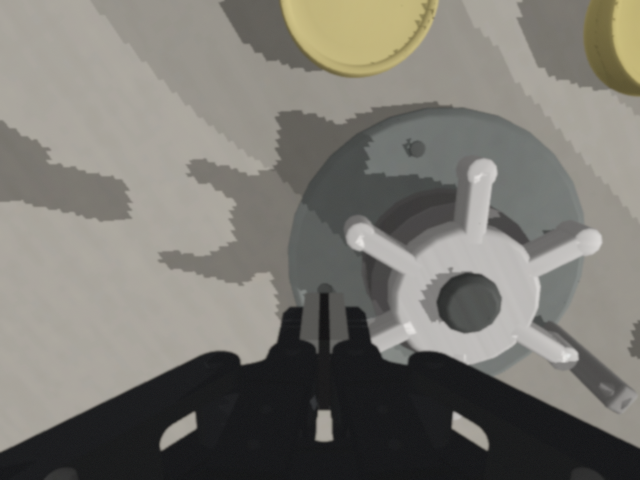

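{"op": "step_arm", "data": {
  "series": [1, -0.14, 0, 0, 0, 0, -0.7, 1, -0.14, 0, 0, 0, 0, -0.7, 1, -0.14, 0, 0, 0, 0, -0.7, 1, -0.14, 0, 0, 0, 0, -0.7, 1, -0.14, 0, 0, 0, 0, -0.7, 1, -0.14, 0, 0, 0, 0, -0.7, 1, -0.14, 0, 0, 0, 0, -0.7, 1, -0.14, 0, 0, 0, 0, -0.7, 1, 0, 0, 0, 0, 0, 0, 1, 0, 0, 0, 0, 0, 0]
}}

```text
time_s: 8.25
tool_pos: [0.5533, 0.0866, 0.0471]
tcp_rot: [0.028, -3.141, -0.0]
force: [-0.3, -0.1, -0.1]
gripper_width: 0.0
```

```bash
python3 -c "
from h import *
pol()
a=np.radians(-76)
go([.5524+.061*np.cos(a),.1476+.061*np.sin(a),.045],194)
s=arm.snapshot('wrist');save(s,'w4.png')
s=arm.snapshot('scene');cv2.imwrite('pics/s4.png',cv2.resize(s['color'][200:340,190:370,::-1],None,fx=4,fy=4))"
```

```text
r 0.061 ang -89.2 z 0.0471
t 8.25 pos [0.5533 0.0866 0.0471] F [-0.3 -0.1 -0.1] w 5.248699069607765e-06 q [ 0.43  0.39 -0.79  1.82  0.31  1.06  1.11]
xt ang -178.97410743658185 zt [-4.e-04  1.e-04 -1.e+00]
units [-0.46  0.05  0.07]
turn units [ 0.   -0.   -2.26]
```

View pics/w4.png

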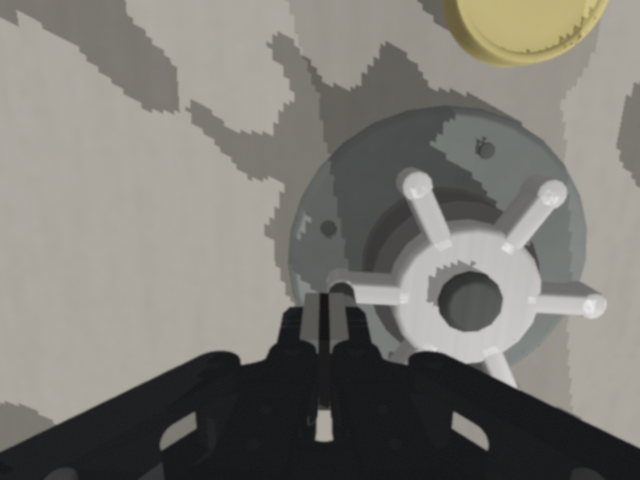

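View pics/s4.png

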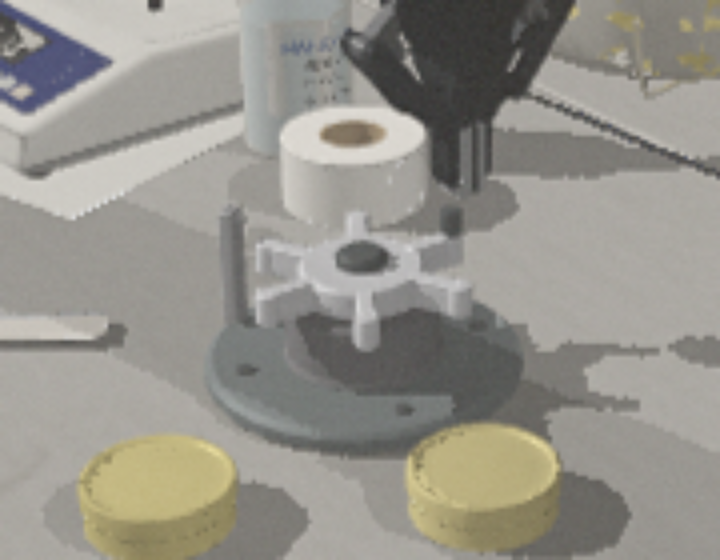

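```bash
python3 -c "
from h import *
p=arm.sense()['tool_pos']
for c in ['wrist','scene']:
    s=arm.snapshot(c)
    print(c,np.round(proj(s,p)),'stud',np.round(proj(s,[.5524+.052*np.cos(np.radians(-93)),.1476-.052*np.sin(np.radians(93)),.074])),'cen',np.round(proj(s,[.5524,.1476,.067])), s['origin'],(arm.look_for(c,'stud')[:1]))
    if c=='scene': print([np.round(proj(s,p+[0,0,h])) for h in (.05,.1,.15)])
"
```

```text
wrist [322. 282.] stud [346. 299.] cen [478. 301.] [0.48615979 0.08650851 0.2235675 ] [{'pixel': [467.5, 283.5], 'p': 0.56}]
scene [305. 263.] stud [303. 253.] cen [280. 263.] [-0.1687071   0.63324604  0.518783  ] [{'pixel': [277.2, 238.0], 'p': 0.72}]
[array([305., 241.]), array([305., 217.]), array([305., 192.])]
```

```bash
python3 -c "
from h import *
s=arm.snapshot('scene');cv2.imwrite('pics/s5.png',cv2.resize(s['color'][210:290,260:350,::-1],None,fx=8,fy=7,interpolation=cv2.INTER_NEAREST))"
```

```text
(no output)
```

View pics/s5.png

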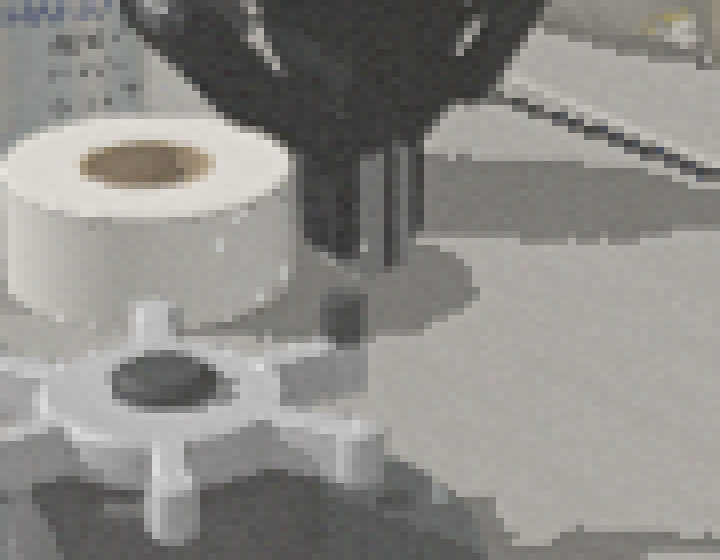

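```bash
python3 -c "
from h import *
A=arm.snapshot('scene');B=arm.snapshot('wrist')
def tri(pa,pb):
    r=[]
    for s,p in((A,pa),(B,pb)):
        o=np.array(s['origin']);d=ray(s,p,0)-o;d/=np.linalg.norm(d);r.append((o,d))
    M=sum(np.eye(3)-np.outer(d,d) for o,d in r);b=sum((np.eye(3)-np.outer(d,d))@o for o,d in r)
    x=np.linalg.solve(M,b);print(x,[np.round(np.linalg.norm(np.cross(x-o,d)),4) for o,d in r])
tri((307.5,247.5),(323,294))
tri((300,246),(303,294))
print(arm.sense()['tool_pos'],B['attitude'])
for q in [(318,272),]: pass
o=np.array(A['origin'])
for z in (.04,.05,.06,.07,.08,.09): print(z,ray(A,(307.5,247.5),z).round(3))
"
```

```text
[0.54355764 0.08762168 0.08593588] [np.float64(0.0007), np.float64(0.0007)]
[0.55238449 0.08746006 0.08298376] [np.float64(0.0105), np.float64(0.0105)]
[0.55343928 0.08671972 0.04726121] [2.05620707 2.09904407 0.28326817]
0.04 [0.62 0.03 0.04]
0.05 [0.604 0.043 0.05 ]
0.06 [0.587 0.055 0.06 ]
0.07 [0.571 0.068 0.07 ]
0.08 [0.554 0.08  0.08 ]
0.09 [0.538 0.093 0.09 ]
```

{"op": "step_arm", "data": {
  "series": [1, 0.14, -0.03, 0, 0, 0, 0.7, 1, 0.14, -0.03, 0, 0, 0, 0.7, 1, 0.14, -0.03, 0, 0, 0, 0.7, 1, 0.14, -0.03, 0, 0, 0, 0.7, 1, 0.14, -0.03, 0, 0, 0, 0.7, 1, 0.14, -0.03, 0, 0, 0, 0.7, 1, 0.14, -0.03, 0, 0, 0, 0.7, 1, 0.14, -0.03, 0, 0, 0, 0.7, 1, 0, 0, 0, 0, 0, 0, 1, 0, 0, 0, 0, 0, 0]
}}

```text
time_s: 9.7
tool_pos: [0.5197, 0.0871, 0.0473]
tcp_rot: [0.834, 3.028, -0.0]
force: [0.1, -0.3, 0.1]
gripper_width: -0.0002
```

```bash
cat >> h.py <<'E'
def tri(A,B,pa,pb):
    r=[]
    for s,p in((A,pa),(B,pb)):
        o=np.array(s['origin']);d=ray(s,p,0)-o;d/=np.linalg.norm(d);r.append((o,d))
    M=sum(np.eye(3)-np.outer(d,d) for o,d in r);b=sum((np.eye(3)-np.outer(d,d))@o for o,d in r)
    return np.linalg.solve(M,b)
E
python3 -c "
from h import *
pol()
a=np.radians(-121)
go([.5524+.062*np.cos(a),.1476+.062*np.sin(a),.010],149)
s=arm.snapshot('scene');cv2.imwrite('pics/s6.png',cv2.resize(s['color'][200:300,250:350,::-1],None,fx=7,fy=6,interpolation=0))
p=arm.sense()['tool_pos']
for h in (0,.02,.03,.036,.04): print(h,np.round(proj(s,p+[0,0,h]),1))
s=arm.snapshot('top');cv2.imwrite('pics/t6.png',cv2.resize(s['color'][200:300,230:330,::-1],None,fx=6,fy=6,interpolation=0))
"
```

```text
r 0.0687 ang -118.4 z 0.0473
t 9.7 pos [0.5197 0.0871 0.0473] F [ 0.1 -0.3  0.1] w -0.00016599730560206473 q [ 0.38  0.3  -0.71  1.9   0.23  1.02  0.6 ]
xt ang 149.19523876845753 zt [ 3.e-04 -2.e-04 -1.e+00]
units [0.1  0.22 1.24]
turn units [0.   0.   0.03]
0 [315.5 269.7]
0.02 [315.6 260.5]
0.03 [315.6 255.9]
0.036 [315.6 253.1]
0.04 [315.6 251.2]
```

View pics/s6.png

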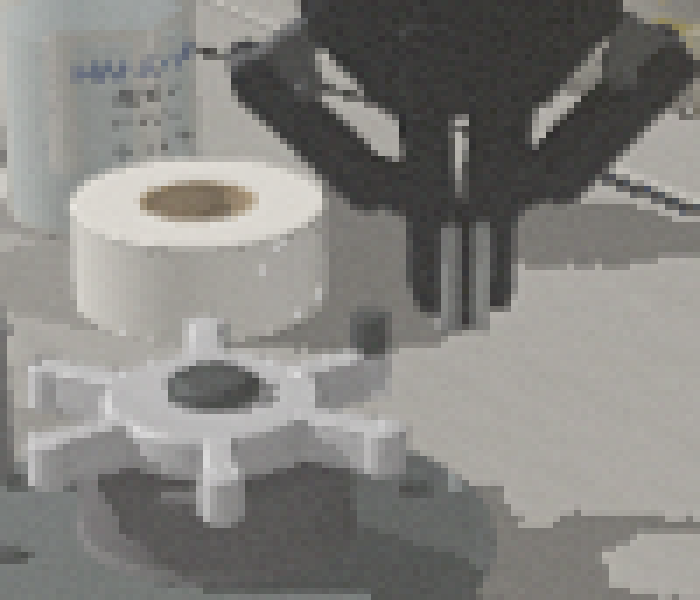

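View pics/t6.png

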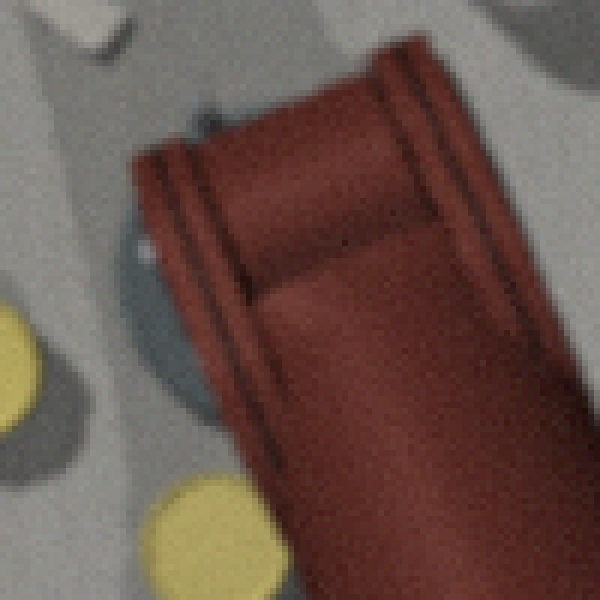

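{"op": "step_arm", "data": {
  "series": [1, 0.02, 0, 0.2, 0, 0, 0, 1, 0.02, 0, 0.2, 0, 0, 0, 1, 0.02, 0, 0.2, 0, 0, 0, 1, 0.02, 0, 0.2, 0, 0, 0, 1, 0.02, 0, 0.2, 0, 0, 0, 1, 0, 0, 0.2, 0, 0, 0, 1, 0, 0.1, 0, 0, 0, 0, 1, 0, 0.1, 0, 0, 0, 0, 1, 0, 0, 0, 0, 0, 0, 1, 0, 0, 0, 0, 0, 0]
}}

```text
time_s: 10.8
tool_pos: [0.5204, 0.0941, 0.0115]
tcp_rot: [0.837, 3.028, 0.0]
force: [0.1, 0.4, 0.8]
gripper_width: -0.0001
```

```bash
python3 -c "
from h import *
pol();go([0,0,0])
s=arm.snapshot('scene');cv2.imwrite('pics/s7.png',cv2.resize(s['color'][200:300,250:350,::-1],None,fx=7,fy=6,interpolation=0))
p=arm.sense()['tool_pos']
for h in (0,.02,.03,.036,.04): print(h,np.round(proj(s,p+[0,0,h]),1))
s=arm.snapshot('wrist');save(s,'w7.png')
"
```

```text
r 0.0624 ang -120.9 z 0.0115
t 10.8 pos [0.5204 0.0941 0.0115] F [0.1 0.4 0.8] w -0.0001174809133573054 q [ 0.34  0.35 -0.7   1.93  0.27  0.96  0.55]
xt ang 149.08845345945355 zt [ 5.e-04  1.e-04 -1.e+00]
units [ 13.27 -11.6    0.37]
0 [312.5 286.7]
0.02 [312.6 277.8]
0.03 [312.6 273.3]
0.036 [312.6 270.5]
0.04 [312.6 268.7]
```

View pics/s7.png

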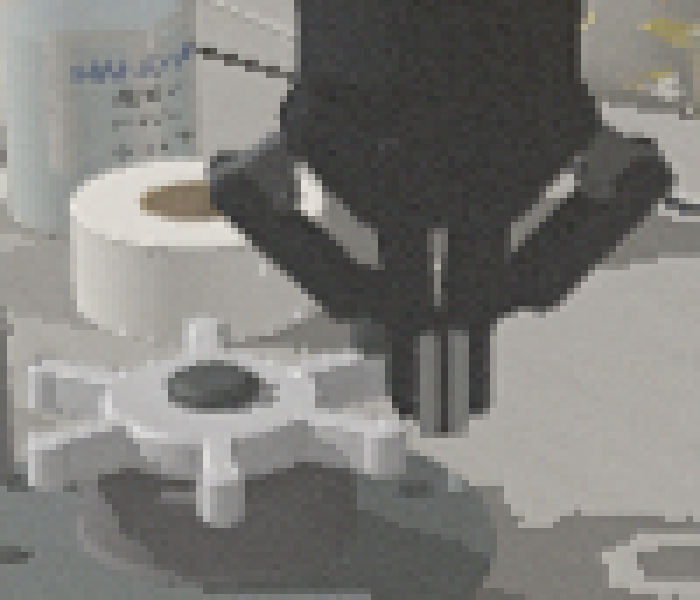

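View pics/w7.png

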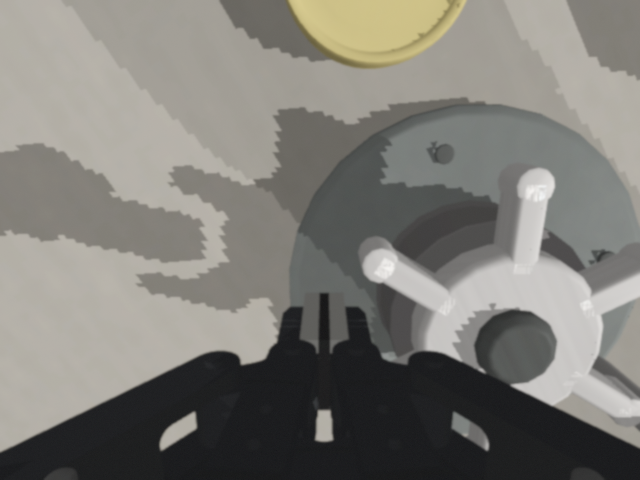

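{"op": "step_arm", "data": {
  "series": [1, 0, 0, 0.13, 0, 0, 0, 1, -0.14, 0, 0, 0, 0, -0.7, 1, -0.14, 0, 0, 0, 0, -0.7, 1, -0.14, 0, 0, 0, 0, -0.7, 1, -0.14, 0, 0, 0, 0, -0.7, 1, -0.14, 0, 0, 0, 0, -0.7, 1, -0.14, 0, 0, 0, 0, -0.7, 1, -0.14, 0, 0, 0, 0, -0.7, 1, -0.14, 0, 0, 0, 0, -0.7, 1, 0, 0, 0, 0, 0, 0]
}}

```text
time_s: 11.9
tool_pos: [0.552, 0.0836, 0.007]
tcp_rot: [0.032, -3.141, 0.0]
force: [0.1, -1.8, 1.0]
gripper_width: -0.0001
```

```bash
python3 -c "
from h import *
pol();go([0,0,0])
s=arm.snapshot('scene');cv2.imwrite('pics/s8.png',cv2.resize(s['color'][200:300,230:350,::-1],None,fx=6,fy=6,interpolation=0))
s=arm.snapshot('wrist');save(s,'w8.png')
"
```

```text
r 0.064 ang -90.4 z 0.007
t 11.9 pos [0.552  0.0836 0.007 ] F [ 0.1 -1.8  1. ] w -0.00010837126303704281 q [ 0.42  0.44 -0.78  1.86  0.37  0.99  1.07]
xt ang -178.8264332625927 zt [-4.e-04 -2.e-04 -1.e+00]
units [18.45 -2.41  0.24]
```

View pics/s8.png

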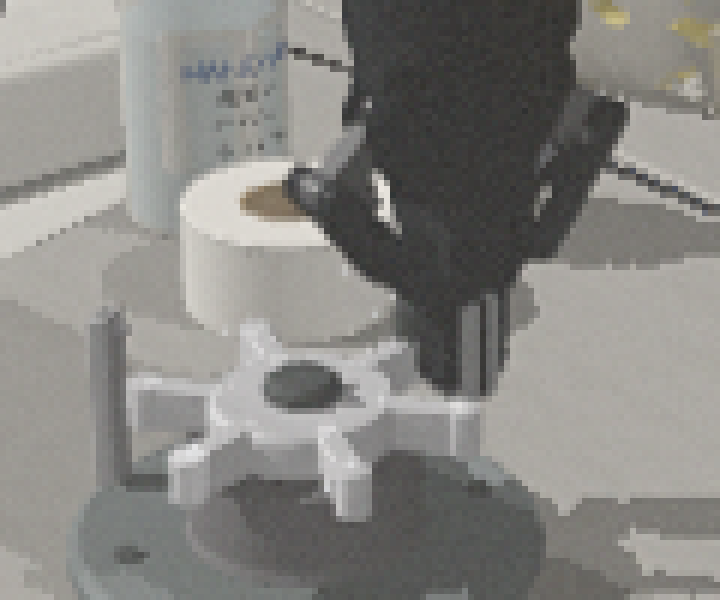

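View pics/w8.png

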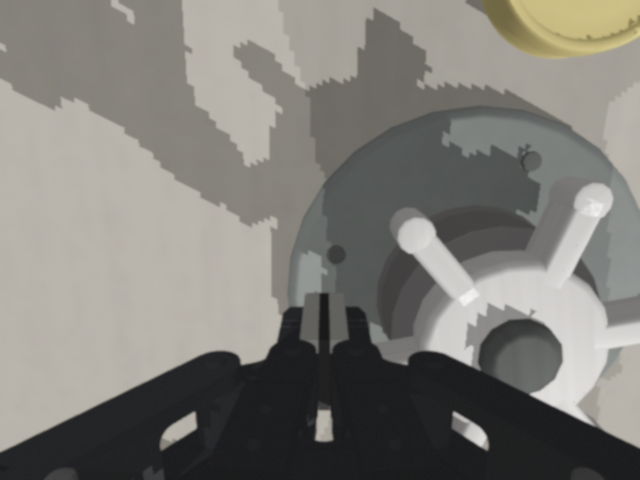

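{"op": "step_arm", "data": {
  "series": [1, -0.14, 0.02, 0, 0, 0, -0.7, 1, -0.14, 0.02, 0, 0, 0, -0.7, 1, -0.14, 0.02, 0, 0, 0, -0.7, 1, -0.12, 0, 0, 0, 0, -0.6, 1, 0, 0, 0, 0, 0, 0, 1, 0, 0, 0, 0, 0, 0, 1, 0, 0, 0, 0, 0, 0, 1, 0, 0, 0, 0, 0, 0, 1, 0, 0, 0, 0, 0, 0, 1, 0, 0, 0, 0, 0, 0]
}}

```text
time_s: 13.0
tool_pos: [0.5676, 0.088, 0.0074]
tcp_rot: [-0.454, 3.109, -0.0]
force: [-1.0, -0.8, -0.2]
gripper_width: -0.0002
```

```bash
python3 -c "
from h import *
pol();go([0,0,0])
s=arm.snapshot('scene');cv2.imwrite('pics/s9.png',cv2.resize(s['color'][200:300,230:350,::-1],None,fx=6,fy=6,interpolation=0))
s=arm.snapshot('wrist');save(s,'w9.png')
"
```

```text
r 0.0615 ang -75.7 z 0.0074
t 13.0 pos [0.5676 0.088  0.0074] F [-1.  -0.8 -0.2] w -0.00018698865488093214 q [ 0.44  0.49 -0.82  1.82  0.42  1.02  1.31]
xt ang -163.38850172253126 zt [ 0.  0. -1.]
units [18.97  2.6   0.24]
```

View pics/s9.png

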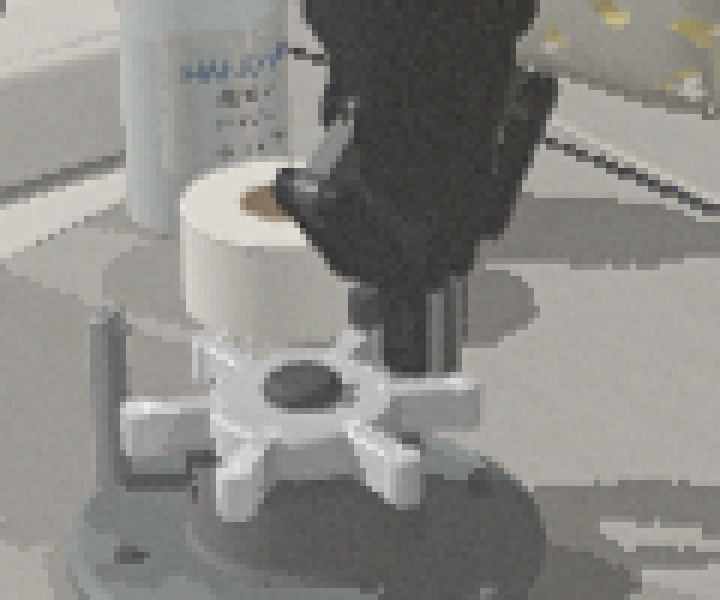

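View pics/w9.png

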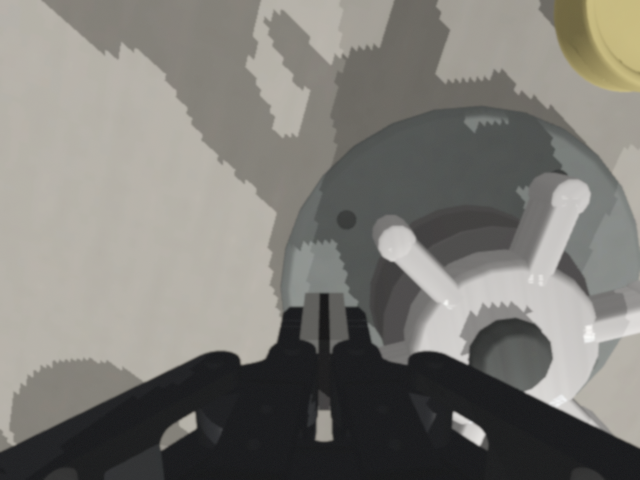

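```bash
cat >> h.py <<'E'
def lobeang(s,px):
    for p in px:
        d=ray(s,p,.06)-[.5524,.1476,.06]; print(p,np.degrees(np.arctan2(d[1],d[0])).round(1),np.hypot(*d[:2]).round(4))
E
python3 -c "
from h import *
s=arm.snapshot('scene')
lobeang(s,[(230+472/6,200+380/6),(230+402/6,200+450/6),(230+235/6,200+462/6),(230+125/6,200+405/6)])"
```

```text
(308.6666666666667, 263.3333333333333) -113.8 0.0561
(297.0, 275.0) -172.9 0.0468
(269.1666666666667, 277.0) 118.6 0.0446
(250.83333333333334, 267.5) 56.1 0.0556
```

{"op": "step_arm", "data": {
  "series": [1, -0.1, 0, 0, 0, 0, -0.5, 1, -0.1, 0, 0, 0, 0, -0.5, 1, -0.1, 0, 0, 0, 0, -0.5, 1, 0, 0, 0, 0, 0, 0, 1, 0, 0, 0, 0, 0, 0, 1, 0, 0, 0, 0, 0, 0, 1, 0, 0, 0, 0, 0, 0, 1, 0, 0, 0, 0, 0, 0, 1, 0, 0, 0, 0, 0, 0, 1, 0, 0, 0, 0, 0, 0]
}}

```text
time_s: 14.15
tool_pos: [0.5762, 0.0909, 0.0073]
tcp_rot: [-0.686, 3.066, 0.0]
force: [0.4, -0.1, -0.1]
gripper_width: 0.0003
```

```bash
python3 -c "
from h import *
pol();go([0,0,0])
s=arm.snapshot('scene');cv2.imwrite('pics/s10.png',cv2.resize(s['color'][200:300,230:350,::-1],None,fx=6,fy=6,interpolation=0))
s=arm.snapshot('wrist');save(s,'w10.png')
"
```

```text
r 0.0614 ang -67.3 z 0.0073
t 14.15 pos [0.5762 0.0909 0.0073] F [ 0.4 -0.1 -0.1] w 0.00029560925689144324 q [ 0.44  0.52 -0.84  1.8   0.44  1.03  1.44]
xt ang -154.78695250208608 zt [ 0.  0. -1.]
units [18.67  5.44  0.24]
```

View pics/s10.png

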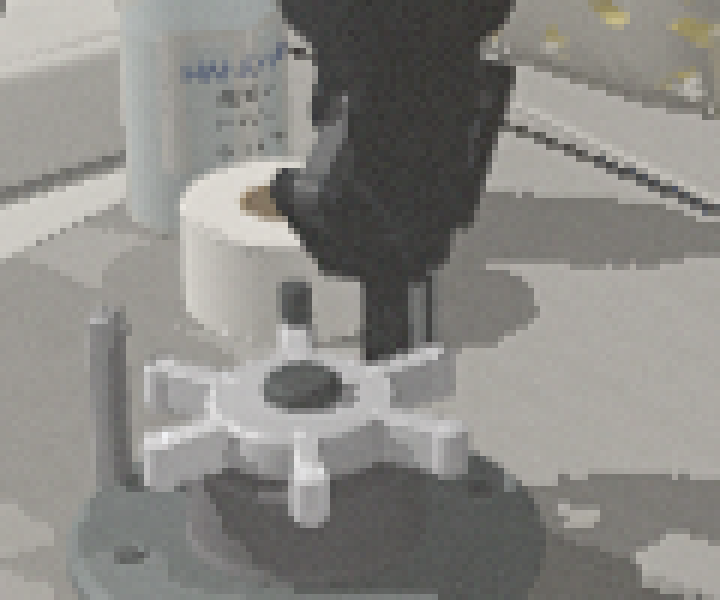

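View pics/w10.png

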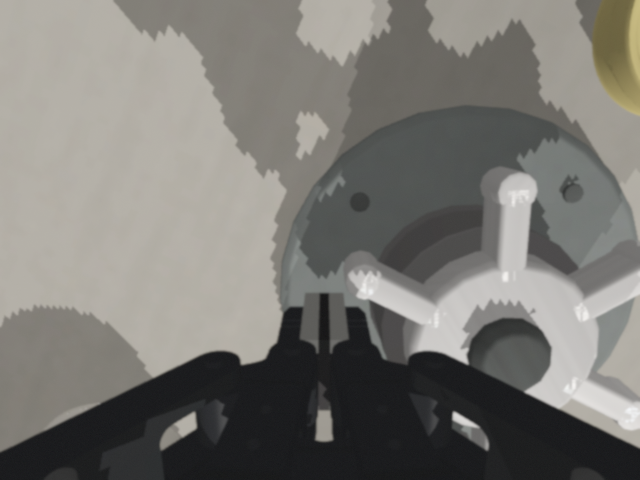

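{"op": "step_arm", "data": {
  "series": [1, 0, -0.3, 0, 0, 0, 0, 1, 0, -0.4, 0, 0, 0, 0, 1, 0.26, 0, 0, 0, 0, 1, 1, 0.26, 0, 0, 0, 0, 1, 1, 0.26, 0, 0, 0, 0, 1, 1, 0.26, 0, 0, 0, 0, 1, 1, 0.26, 0, 0, 0, 0, 1, 1, 0.26, 0, 0, 0, 0, 1, 1, 0.26, 0, 0, 0, 0, 1, 1, 0.26, 0, 0, 0, 0, 1]
}}

```text
time_s: 15.25
tool_pos: [0.5248, 0.0651, 0.0074]
tcp_rot: [0.571, 3.089, -0.0]
force: [-0.3, 0.2, -0.1]
gripper_width: -0.0004
```

```bash
python3 -c "
from h import *
pol()
a=np.radians(-121)
go([.5524+.062*np.cos(a),.1476+.062*np.sin(a),.0073],149)
s=arm.snapshot('scene')
overlay(s,model(.5524,.1476,np.radians(27),np.radians(-60)),(220,200,340,320),5,'s11.png')
s=arm.snapshot('wrist');save(s,'w11.png')
"
```

```text
r 0.087 ang -108.5 z 0.0074
t 15.25 pos [0.5248 0.0651 0.0074] F [-0.3  0.2 -0.1] w -0.00043170923318453517 q [ 0.42  0.37 -0.72  1.93  0.29  0.95  0.76]
xt ang 159.06800727765065 zt [ 2.e-04 -3.e-04 -1.e+00]
units [0.49 0.86 0.  ]
turn units [-0.    0.    1.76]
```

View pics/s11.png

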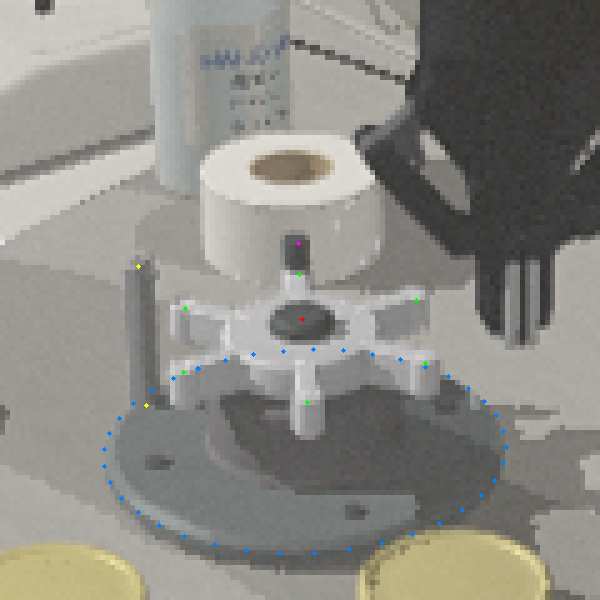

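View pics/w11.png

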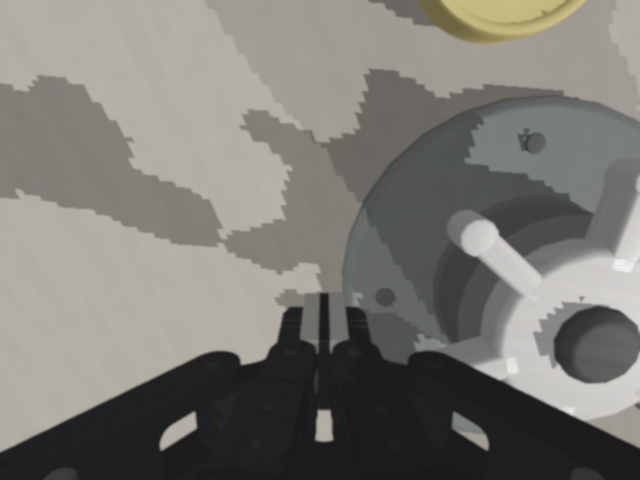

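{"op": "step_arm", "data": {
  "series": [1, 0, 0, 0, 0, 0, 0.9, 1, 0, 0, 0, 0, 0, 0.9, 1, 0.21, 0, 0, 0, 0, 0, 1, 0.21, 0, 0, 0, 0, 0, 1, 0.21, 0, 0, 0, 0, 0, 1, 0, 0, 0, 0, 0, 0, 1, 0, 0.25, 0, 0, 0, 0, 1, 0, 0.25, 0, 0, 0, 0, 1, 0, 0.25, 0, 0, 0, 0, 1, 0, 0, 0, 0, 0, 0]
}}

```text
time_s: 16.35
tool_pos: [0.5206, 0.0971, 0.0074]
tcp_rot: [0.835, 3.028, 0.002]
force: [-0.5, -0.3, -0.1]
gripper_width: 0.0001
```

```bash
python3 -c "
from h import *
pol()
a=np.radians(-121)
go([.5524+.062*np.cos(a),.1476+.062*np.sin(a),.0073],149)
s=arm.snapshot('scene');cv2.imwrite('pics/s12.png',cv2.resize(s['color'][200:300,230:350,::-1],None,fx=6,fy=6,interpolation=0))
"
```

```text
r 0.0597 ang -122.2 z 0.0074
t 16.35 pos [0.5206 0.0971 0.0074] F [-0.5 -0.3 -0.1] w 0.0001269390892205046 q [ 0.34  0.36 -0.7   1.93  0.28  0.95  0.54]
xt ang 149.1584289596882 zt [ 5.0e-04  1.1e-03 -1.0e+00]
units [-0.04 -0.08  0.  ]
turn units [ 0.01 -0.    0.03]
```

View pics/s12.png

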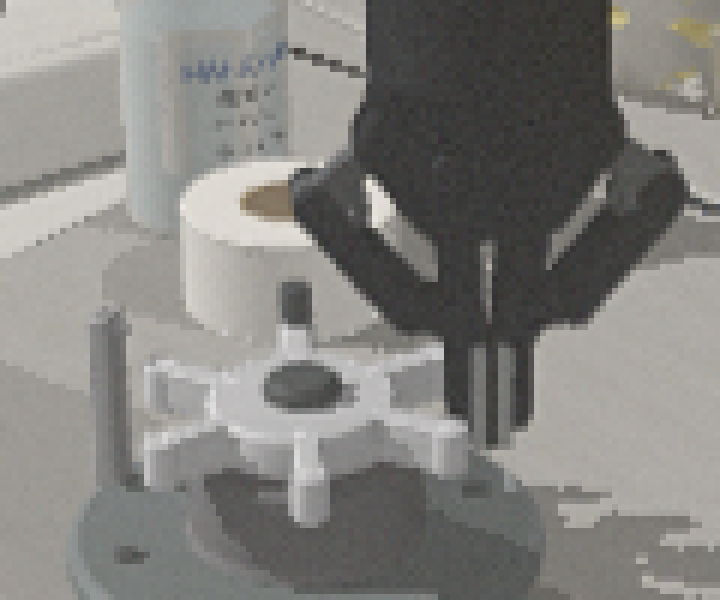

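Same setup as before the first click; I'll repeat the push with the same end angle (about −67°).

{"op": "step_arm", "data": {
  "series": [1, -0.14, 0, 0, 0, 0, -0.7, 1, -0.14, 0, 0, 0, 0, -0.7, 1, -0.14, 0, 0, 0, 0, -0.7, 1, -0.14, 0, 0, 0, 0, -0.7, 1, -0.14, 0, 0, 0, 0, -0.7, 1, -0.14, 0, 0, 0, 0, -0.7, 1, -0.14, 0, 0, 0, 0, -0.7, 1, -0.14, 0, 0, 0, 0, -0.7, 1, -0.14, 0.02, 0, 0, 0, -0.7, 1, 0, 0, 0, 0, 0, 0]
}}

```text
time_s: 17.4
tool_pos: [0.556, 0.0858, 0.0071]
tcp_rot: [0.142, -3.138, 0.0]
force: [-0.0, -0.9, 0.6]
gripper_width: -0.0001
```

{"op": "step_arm", "data": {
  "series": [1, -0.14, 0.02, 0, 0, 0, -0.7, 1, -0.14, 0.02, 0, 0, 0, -0.7, 1, -0.1, 0, 0, 0, 0, -0.5, 1, -0.1, 0, 0, 0, 0, -0.5, 1, 0, 0, 0, 0, 0, 0, 1, 0, 0, 0, 0, 0, 0, 1, 0, 0, 0, 0, 0, 0, 1, 0, 0, 0, 0, 0, 0, 1, 0, 0, 0, 0, 0, 0, 1, 0, 0, 0, 0, 0, 0]
}}

```text
time_s: 18.4
tool_pos: [0.5701, 0.0903, 0.0075]
tcp_rot: [-0.516, 3.098, -0.0]
force: [0.8, 0.0, -1.4]
gripper_width: 0.0001
```

```bash
python3 -c "
from h import *
pol();go([0,0,0])
s=arm.snapshot('scene');cv2.imwrite('pics/s13.png',cv2.resize(s['color'][200:300,230:350,::-1],None,fx=6,fy=6,interpolation=0))
"
```

```text
r 0.06 ang -72.8 z 0.0075
t 18.4 pos [0.5701 0.0903 0.0075] F [ 0.8  0.  -1.4] w 8.181975795642776e-05 q [ 0.44  0.5  -0.83  1.81  0.43  1.02  1.34]
xt ang -161.10350345301524 zt [ 7.e-04  1.e-04 -1.e+00]
units [18.96  3.31  0.24]
```

View pics/s13.png

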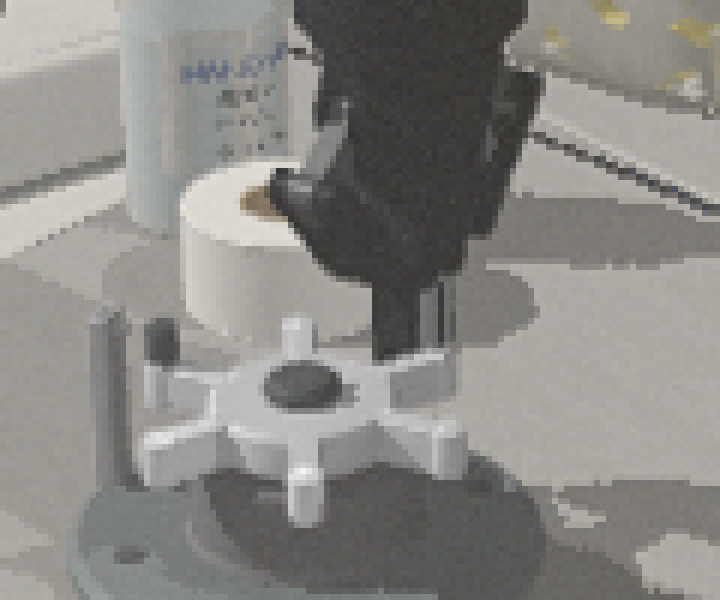

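Clicked: the stud is at the pointer. Now I'll back straight out radially, then lift.

{"op": "step_arm", "data": {
  "series": [1, 0, -0.2, 0, 0, 0, 0, 1, 0, -0.3, 0, 0, 0, 0, 1, 0, -0.4, 0, 0, 0, 0, 1, 0, -0.4, 0, 0, 0, 0, 1, 0, 0, -0.8, 0, 0, 0, 1, 0, 0, -1, 0, 0, 0, 1, 0, 0, -1, 0, 0, 0, 1, 0, -0.5, -1, 0, 0, 0, 1, 0, -1, 0, 0, 0, 0, 1, 0, 0, 0, 0, 0, 0]
}}

```text
time_s: 19.45
tool_pos: [0.5989, 0.0046, 0.1219]
tcp_rot: [-0.506, 3.099, -0.004]
force: [-1.1, -0.3, -0.1]
gripper_width: -0.0002
```

{"op": "step_arm", "data": {
  "series": [1, 0, -1, 0, 0, 0, 0, 1, 0, -1, 0, 0, 0, 0, 1, 0, -1, 0, 0, 0, 0, 1, 0, -1, 0, 0, 0, 0, 1, 0, -1, 0, 0, 0, 0, 1, 0, 0, 0, 0, 0, 0, 1, 0, 0, 0, 0, 0, 0, 1, 0, 0, 0, 0, 0, 0, 1, 0, 0, 0, 0, 0, 0, 1, 0, 0, 0, 0, 0, 0]
}}

```text
time_s: 20.45
tool_pos: [0.6456, -0.1302, 0.1215]
tcp_rot: [-0.518, 3.098, -0.0]
force: [-0.4, 0.0, 0.3]
gripper_width: 0.0004
```

```bash
python3 -c "
from h import *
pol();go([0,0,0])
M=model(.5524,.1476,np.radians(27),0)
s=arm.snapshot('scene');overlay(s,M,(200,230,340,330),5,'s14.png')
s=arm.snapshot('top');overlay(s,M,(205,160,345,310),4,'t14.png')
"
```

```text
r 0.293 ang -71.4 z 0.1215
t 20.45 pos [ 0.6456 -0.1302  0.1215] F [-0.4  0.   0.3] w 0.0003529909557933225 q [ 0.71  0.52 -0.79  1.5   0.38  1.28  1.77]
xt ang -161.00358415633414 zt [ 1.e-04  0.e+00 -1.e+00]
units [18.94 11.11  4.05]
```

View pics/s14.png

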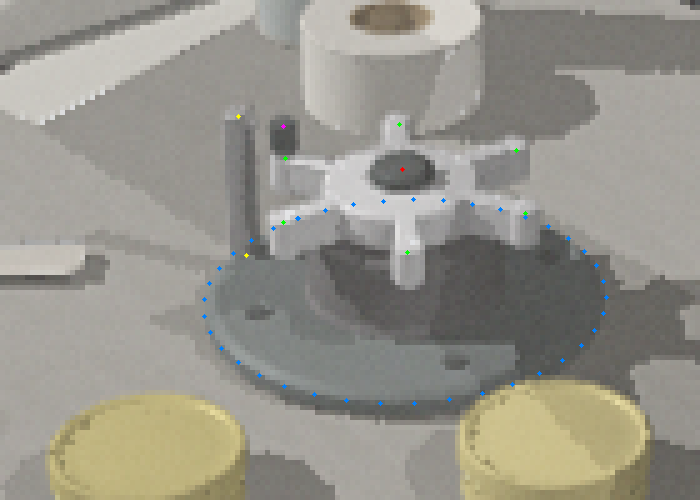

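View pics/t14.png

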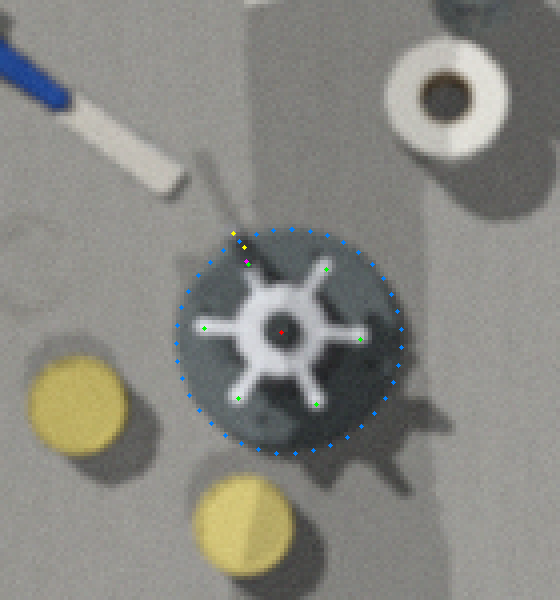

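Both views match the model with the wheel at 0 and the counter where it started. The arm is clear of everything, so I'm handing in.

```bash
python3 -c "
from h import *
print(arm.finish_job())"
```

```text
the job is handed in; nothing more can be done
None
```

The wheel started two clicks short. I pushed it on anticlockwise with the closed fingertips, one click at a time, until the studded lobe clicked in at the pointer. I then backed out, lifted clear and handed the job in at about 20.5 s of the 48 s allowed.

- **Final check:** in the scene and top pictures, the model drawn with the wheel at 0 lies on the lobes, stud, post and foot. The counter shows no visible shift from its starting place, and both tins look undisturbed. I compared the tins and the roll only by eye. I did not check the jar and the lid again at the end; the fingers never worked near them.
- **Disagreements:** the first push passed above the lobe without touching it, because the pictures showed the fingertips about 33 mm higher than the reported tool position. I went by the pictures and lowered the tool to match. My lobe-angle reading part-way through the first click also came out too large, so I went by the visible snap instead.

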